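# Gauge the thimble of a shoe last

## Robot

A 7-joint arm with a two-finger parallel gripper is mounted at the origin on the work surface. World frame = base frame: x ahead of the robot, y to its left, z up, the work surface at z = 0. Lengths are in m, angles in rad, forces in N, time in s.
With the tool pointing down it reaches from about 0.4 to 0.925 m from the base axis. Payload 5.6 kg.
Tool frame: the origin (TCP) lies at the very end of the fingers, on their centre line; the grasp point (between the pads) lies 19 mm behind it; z points along the fingers, y is the direction in which the jaws open and shut (so a half turn about z gives the same grasp; the last joint's range is limited). The gripper opens to 85 mm and grips with 20 to 120 N. Pads are 22 mm wide; open, the fingers measure 114 mm over their backs; the gripper's body (76 mm by 85 mm) begins 54 mm behind the grasp point. The pads swing forward as they close: fully open they stand 13 mm farther back than shut.
Start: joints at [1.245, 0.468, -0.012, 1.603, 0.006, 1.071, -0.056], TCP at [0.181, -0.624, 0.231] pointing down, gripper open.
Joint ranges: [-2.53, 2.53], [-0.31, 2.02], [-1.57, 1.55], [0.28, 2.44], [-1.29, 4.43], [0.15, 1.84], [-2.92, 2.92]. Speed limits (rad/s): [2.57, 2.57, 3.14, 3.14, 3.14, 3.14, 3.14].

## Interface

Orientations are given as a 3x3 rotation matrix whose columns are the frame's x, y, z axes.
In Python, from rig import monitor, vision, job gives the robot as it stands.
- The arm moves only by the shell command python3 -m pendant 'ROWS' [FORCE]. ROWS is JSON, a list that holds one entry, the list of rows, each a list of 5 numbers: the shift along the world's x, y, z in cm, then the turn about the world's z in degrees, then the closure in counts, from 0 (fully open) to 255 (shut). A call has 1 to 20 rows; each row is the pose to reach, as a shift and turn from the pose commanded when the call began; what a row does not reach only later rows make up. A row lasts 1/8 s, in which the tool goes at most 62.5 mm and 10.7 degrees, less where a joint would pass 70% of its speed; a pose out of reach is approached as far as the arm can. A call with a gripper value outside its range is refused whole. The fingers move at their own pace and stop on an object; FORCE is the grip in N (left out, the last holds). Time passes only in rows, so rows that repeat a pose let the fingers close. It gives the time, the measured TCP pose, the force and the opening at its end, in the units of the state.
- monitor.state(): the state, without advancing time (a new reading comes with each control period).
- vision.read_camera(name): name is "scene" or "top"; returns a dict with "img" (384x512x3 uint8, red, green, blue), "depth" (384x512 float32, m along the optical axis (not along the pixel's ray), 0 where there is no reading), "fx", "fy", "cx", "cy" (pixels), "world_from_camera" (4x4, takes a point from camera to world coordinates). Camera axes: x right, y down, z forward; pixel columns grow to the right and rows downward; lengths in m; the calibration is good to about 2 mm. A picture is of the moment at which its call begins.
- job.job_done(): hands the job in, once; it reports no verdict.
The state is a dict: "t": time; "q": joint angles; "qvel": joint speeds; "joint_efforts": joint torques, N m; "ee_pos": TCP position; "orientation": TCP orientation; "force": force on the tool from outside, world axes, zero at the start; "moment": the same for the moment, N m; "gripper_width": finger opening in m.
Only numpy, scipy, OpenCV 4.12 (cv2) and the standard library are available. Lean on these libraries where they do the work, as an engineer would, in place of code of your own. Each camera call takes 0.05 s, during which the arm holds its last target.

## Task

Check the thimble bore of the shoe last held in the cradle with the double-ended plug gauge: push the long slim go end in fully until its collar meets the thimble, draw it out, turn the gauge end for end, and press the short thick no-go end squarely and centrally into the bore's mouth with a steady push of about 8 N for a good half second to confirm that it will not enter. Feel for the bore, never force the gauge against the last (stay under 30 N), lay the gauge back in the two notches of its rest and let go, and leave the other things on the bench alone.

Things in the scene. Friction and masses are not known exactly. Their poses are not given: they have to be found in the camera images.
- cradle: Low plywood board fixed to the bench, 275 mm long, holding a greenish plastic shoe last 263 mm long on its side, sole against a wooden fence, a steel hold-down bar with two wing nuts over the forepart. Origin: bench level, under the bore mark; x level out of the bore, y to the toe, z up. Bar and nuts: 130 to 170 mm towards +y, up to 135 mm high; the last's heel reaches 94 mm, its forepart 105 mm.
- shoelast: The last held in the cradle; it cannot move. Origin: the mark for the bore, 60 mm above the bench, in the plane of the thimble's front face. x is level and points straight out of the bore (the gauge goes in towards -x), y to the toe, z up. The thimble was set by hand: the true bore is parallel to x but up to 2.5 mm off the mark in y and up to 2.5 mm in z, differently each time.
- thimble_mark (a point): Same point and axes as the last's origin. Thimble: steel bush, round flange 30 mm in diameter, 2.5 mm thick, with a bore 12 mm in diameter, 41 mm deep, its mouth chamfered 0.4 mm. Nothing stands in front of the flange: 120 mm is free out along +x.
- gauge: Double-ended metal plug gauge, 138 mm long, 110 to 175 g, lying level in its rest. Origin: mid-handle, on the axis; x along the axis to the go end, z up as it lies. Handle: aluminium hexagon 18 mm across flats, x = -45 to +45 mm, two flats upright, a corner at top and bottom. A collar 22 mm in diameter, 4 mm thick at each end of it.
- go_tip (a point): End of the gauge's long slim go end, on the axis at x = +75 mm; axes as the gauge's. The go end is a cylinder 11 mm in diameter, 26 mm long (x = +49 to +75 mm), edge broken 0.4 mm; when it is fully in the bore its collar meets the thimble's flange.
- nogo_tip (a point): Nose of the gauge's short thick no-go end, on the axis at x = -63 mm; axes as the gauge's. A cylinder 14 mm in diameter, 14 mm long (x = -49 to -63 mm), its last 3 mm bevelled at 45 degrees to a flat nose 8 mm in diameter. Centred in the mouth of a 12 mm bore the bevel stops it with the nose about 2.4 mm inside the face.
- rest_mid (a point): Where the gauge's origin belongs on its wooden rest (fixed), 50 mm above the bench, midway between two uprights. x along the gauge, z up. Uprights 10 mm thick, centred 36 mm either side along x, 44 mm wide, 52 mm high, each with a 120-degree V notch that carries the hexagon's bottom corner 39.6 mm above the bench; base 112 x 62 x 12 mm. The 62 mm between them is free.
- hammer: Bystander: wooden-handled hammer, 270 mm long, 26 mm thick, lying on the bench beyond the work. Origin: underside, middle of its length.
- gluepot: Bystander: white plastic pot with a blue lid, 90 mm in diameter, 115 mm high, standing between the robot and the work. Origin: centre of its underside.
- tin: Bystander: flat dark tin, 86 mm in diameter, 27 mm high. Origin: centre of its underside.
- sparelast: Bystander: a second shoe last standing on its sole, 263 mm long, 95 mm high, to the left of the cradle. Origin: on its underside below its top hole, 45 mm from the back of the heel; the toe points to its y.
Things that resemble listed ones, but are neither listed nor needed, are in the scene too. Of the things that look like the gauge, the smallest one is meant.

How it is judged:
By the outcome, as a careful person would: the job done as asked, in the order asked, and still so for the second after the job is handed in, with the robot touching nothing.
It also fails if it takes over 72 s, if anything falls off the work surface, if the arm or the gripper's body presses on something with over 40 N, if the wrist force passes 120 N, or if a joint passes its speed limit or range.

## Working session

There is one attempt and no reset: what is moved stays moved. The work goes in short steps, Python scripts to look and compute and a shell command to move; the robot and the scene stay as the last step left them, time stands still between calls to the robot, and variables do not carry over. Pictures are saved under pics/ and viewed, and the job is handed in when it is done.

```bash
ls; mkdir -p pics
python3 - <<'E'
from rig import monitor, vision
import cv2
print(monitor.state())
for n in("scene","top"):
    c=vision.read_camera(n); cv2.imwrite(f"pics/{n}0.png",cv2.cvtColor(c["img"],cv2.COLOR_RGB2BGR))
    print(n,c["fx"],c["fy"],c["cx"],c["cy"],c["world_from_camera"].round(4).tolist())
    import numpy as np; np.savez(f"{n}0.npz",**c)
E
```

```text
pics
{'t': 0.0, 'q': array([ 1.24500036,  0.46839725, -0.01160841,  1.60361702,  0.00600746,
        1.07139485, -0.05631643]), 'qvel': array([-1.70232766e-03,  1.18862049e-03, -1.09437205e-04,  7.34423184e-04,
        4.56008492e-04, -1.25869990e-04, -6.30561599e-05]), 'joint_efforts': array([-2.27106698e-04, -5.32381582e+01,  2.12385936e-02, -2.51308215e+01,
        1.13242122e-02,  7.64330558e-03, -3.92841727e-06]), 'ee_pos': array([ 0.18115817, -0.62366815,  0.23032804]), 'orientation': array([[ 9.60299011e-01,  2.78972087e-01, -6.19018845e-04],
       [ 2.78972744e-01, -9.60297566e-01,  1.67105050e-03],
       [-1.28265844e-04, -1.77739753e-03, -9.99998412e-01]]), 'force': array([ 4.27492546e-01, -8.91697878e-04, -1.40505665e+00]), 'moment': array([ 0.04288333, -0.00472263,  0.01275603]), 'gripper_width': 0.08549380606467033}
scene 375.75405593781227 375.75405593781227 260.5835263492814 187.37357595058734 [[-0.0284, 0.6743, -0.7379, 1.4379], [0.9996, 0.0122, -0.0274, -0.0413], [-0.0095, -0.7384, -0.6743, 0.8782], [0.0, 0.0, 0.0, 1.0]]
top 399.9790302826552 399.9790302826552 257.3548775291557 195.05375646919876 [[0.006, -0.9915, 0.1301, 0.4016], [-0.9999, -0.0078, -0.0133, -0.0626], [0.0143, -0.13, -0.9914, 1.2983], [0.0, 0.0, 0.0, 1.0]]
```

View pics/scene0.png

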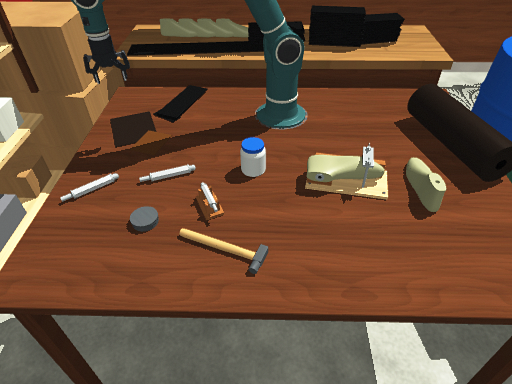

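View pics/top0.png

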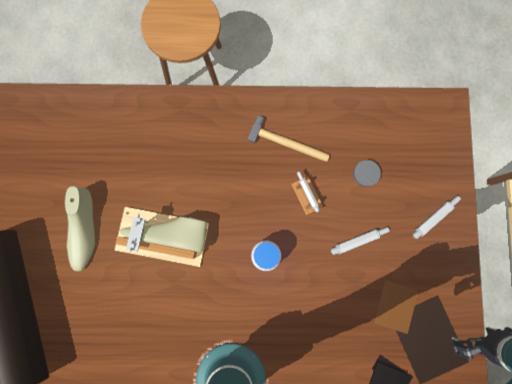

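Run:
```python
import cv2
s=cv2.imread("pics/scene0.png");t=cv2.imread("pics/top0.png")
def crop(im,x,y,w,h,k): return cv2.resize(im[y:y+h,x:x+w],None,fx=k,fy=k,interpolation=cv2.INTER_CUBIC)
cv2.imwrite("pics/s_g.png",crop(s,180,170,60,60,10))
cv2.imwrite("pics/t_g.png",crop(t,280,160,60,60,10))
cv2.imwrite("pics/s_l.png",crop(s,295,135,100,70,8))
cv2.imwrite("pics/t_l.png",crop(t,110,200,100,70,8))
```

```text
(no output)
```

View pics/s_g.png

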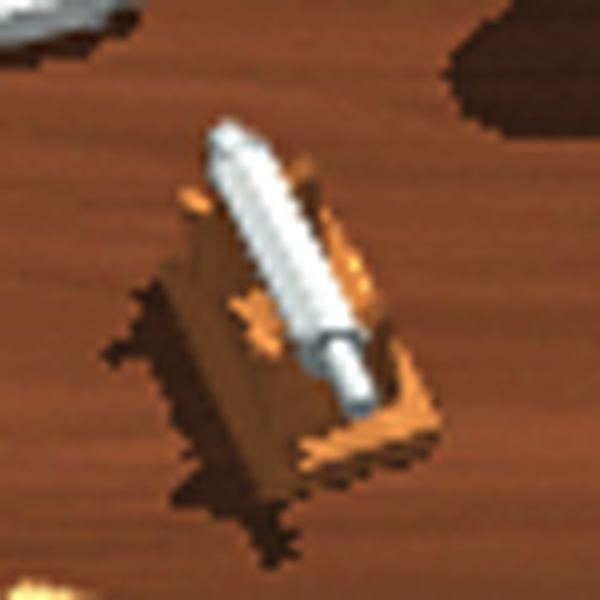

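View pics/t_g.png

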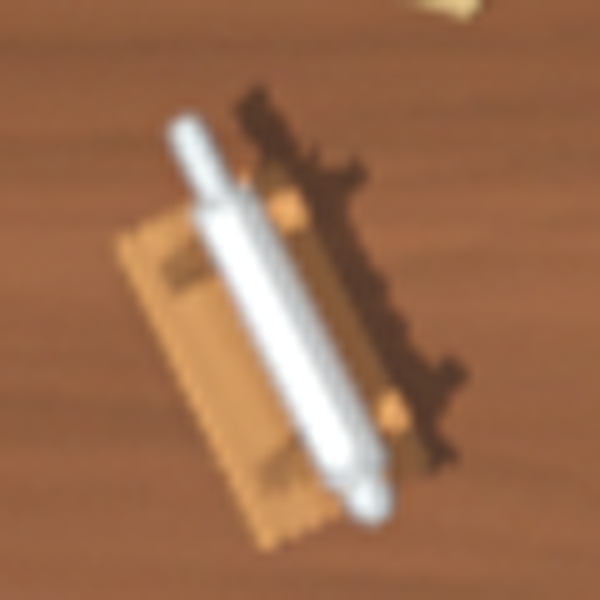

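View pics/s_l.png

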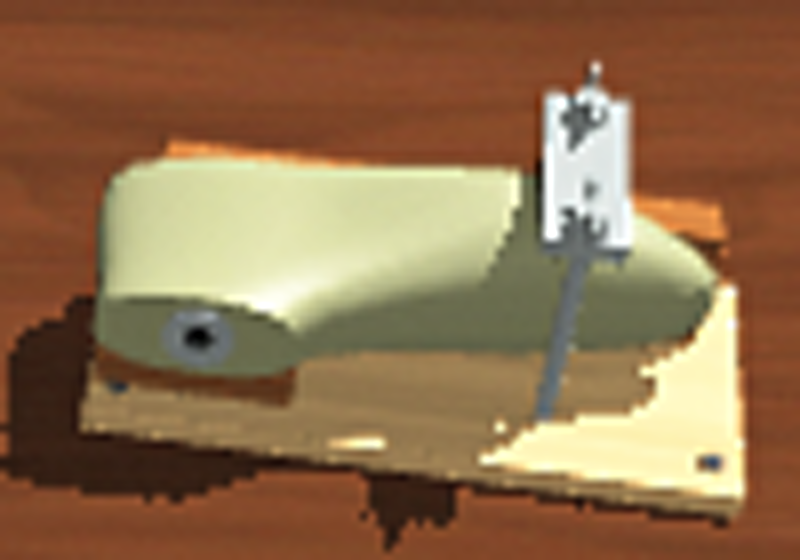

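View pics/t_l.png

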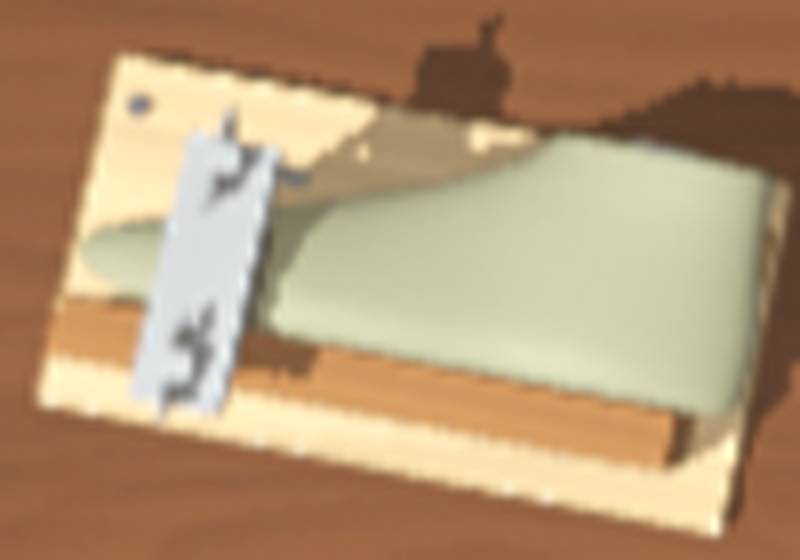

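```bash
cat > h.py <<'E'
import numpy as np
def load(n): return dict(np.load(n+".npz"))
def cloud(c):
    v,u=np.mgrid[:384,:512]; d=c["depth"]
    P=np.stack([(u-c["cx"])/c["fx"]*d,(v-c["cy"])/c["fy"]*d,d],-1)
    T=c["world_from_camera"]; return P@T[:3,:3].T+T[:3,3]
def ray(c,p):
    T=c["world_from_camera"]; r=T[:3,:3]@np.array([(p[0]-c["cx"])/c["fx"],(p[1]-c["cy"])/c["fy"],1]); return T[:3,3],r
def onz(c,p,z):
    o,r=ray(c,p); return o+r*(z-o[2])/r[2]
def tri(c1,p1,c2,p2):
    o1,r1=ray(c1,p1);o2,r2=ray(c2,p2)
    a,b=np.linalg.lstsq(np.stack([r1,-r2],1),o2-o1,rcond=None)[0]
    A=o1+a*r1;B=o2+b*r2; return (A+B)/2,np.linalg.norm(A-B)
def un(p,x0,y0,k): return ((p[0]+.5)/k-.5+x0,(p[1]+.5)/k-.5+y0)
E
python3 - <<'E'
from h import *
s,t=load("scene0"),load("top0")
for nm,a,b in [("go",(360,410),(183,118)),("nogo",(226,125),(375,515)),("collargo",(333,340),(222,198)),("collarnogo",(238,160),(353,478))]:
    p,e=tri(s,un(a,180,170,10),t,un(b,280,160,10)); print(nm,p.round(4),e)
# clouds
for n,c in(("s",s),("t",t)):
    W=cloud(c)
    g=t is c
    u0,v0=(280,160) if g else (180,170)
    Q=W[v0:v0+60,u0:u0+60].reshape(-1,3); Q=Q[(Q[:,2]>.054)&(Q[:,2]<.08)]
    m=Q[:,:2].mean(0); U,S,V=np.linalg.svd(Q[:,:2]-m,full_matrices=False); d=V[0]
    pr=(Q[:,:2]-m)@d
    print(n,len(Q),m,np.degrees(np.arctan2(d[1],d[0])),pr.min(),pr.max(),Q[:,2].max(), np.percentile(Q[:,2],[50,90]))
# board in top
for q in [(120,52),(790,185),(720,535),(40,405)]:
    print("board t",onz(t,un(q,110,200,8),.012).round(4))
W=cloud(t);print([W[int(v),int(u)].round(4).tolist() for u,v in[(190,263),(130,212),(120,248)]])
B=np.array([onz(t,un(q,110,200,8),.012) for q in [(120,52),(790,185),(720,535),(40,405)]])
for i in range(4):
    d=B[(i+1)%4]-B[i]; print(np.linalg.norm(d),np.degrees(np.arctan2(d[1],d[0])))
# flange: scene
W=cloud(s)
for v in range(172,183): print(v,[tuple((W[v,u]*1000).round().astype(int)) for u in range(312,330,2)])
E
```

```text
go [ 0.642  -0.2084  0.0527] 0.002208806900717509
nogo [ 0.5158 -0.2672  0.0562] 0.002361795312054702
collargo [ 0.6157 -0.2198  0.0565] 0.0016682706498488268
collarnogo [ 0.5279 -0.2616  0.0516] 0.0031915261423916715
s 150 [ 0.57906592 -0.24061154] 26.22760599396775 -0.06384228363448054 0.07000515581518041 0.06547384341848306 [0.05854378 0.06184461]
t 208 [ 0.57373    -0.23855454] -154.9427008967622 -0.07111451168769466 0.06532277476852281 0.06624421737609043 [0.05828515 0.06292796]
board t [0.5313 0.3471 0.012 ]
board t [0.4797 0.0769 0.012 ]
board t [0.3412 0.1015 0.012 ]
board t [0.3906 0.3717 0.012 ]
[[0.3518, 0.1318, 0.0132], [0.5125, 0.3296, 0.0091], [0.3975, 0.3554, 0.0105]]
0.27500685309356915 -100.81161367753623
0.1406572774647194 169.9296001107012
0.2746599000919898 79.6563708454087
0.14290543243997558 -9.939268277468184
172 [(np.int64(486), np.int64(93), np.int64(80)), (np.int64(486), np.int64(100), np.int64(80)), (np.int64(484), np.int64(107), np.int64(79)), (np.int64(485), np.int64(113), np.int64(79)), (np.int64(485), np.int64(120), np.int64(80)), (np.int64(489), np.int
[... 3644 characters left out ...]
25)), (np.int64(485), np.int64(117), np.int64(40)), (np.int64(487), np.int64(123), np.int64(42)), (np.int64(491), np.int64(129), np.int64(45)), (np.int64(493), np.int64(135), np.int64(47)), (np.int64(494), np.int64(142), np.int64(48)), (np.int64(494), np.int64(149), np.int64(48))]
182 [(np.int64(467), np.int64(100), np.int64(19)), (np.int64(465), np.int64(107), np.int64(17)), (np.int64(470), np.int64(113), np.int64(22)), (np.int64(468), np.int64(120), np.int64(20)), (np.int64(473), np.int64(126), np.int64(25)), (np.int64(475), np.int64(133), np.int64(27)), (np.int64(472), np.int64(140), np.int64(24)), (np.int64(478), np.int64(146), np.int64(29)), (np.int64(478), np.int64(152), np.int64(30))]
```

Run:
```python
from h import *
import cv2
s,t=load("scene0"),load("top0")
def edge(c,p,q,z,hw=4,n=60,lo=.05,hi=.95):
    g=cv2.GaussianBlur(c["img"].astype(np.float32),(0,0),.7).sum(2)/3
    p,q=np.array(p),np.array(q); d=(q-p)/np.linalg.norm(q-p); nn=np.array([-d[1],d[0]])
    P=[]
    for f in np.linspace(lo,hi,n):
        o=np.linspace(-hw,hw,81); X=(p+f*(q-p))[:,None]+nn[:,None]*o
        v=cv2.remap(g,X[0].astype(np.float32)[None],X[1].astype(np.float32)[None],cv2.INTER_CUBIC)[0]
        gr=np.abs(np.gradient(v)); i=gr.argmax(); w=gr[max(0,i-8):i+9]; off=(w*o[max(0,i-8):i+9]).sum()/w.sum()
        P.append(p+f*(q-p)+nn*off)
    P=np.array(P,np.float32); vx,vy,x,y=cv2.fitLine(P,cv2.DIST_HUBER,0,.01,.01).ravel()
    r=np.abs((P-[x,y])@np.array([-vy,vx]))
    a=onz(c,(x-40*vx,y-40*vy),z);b=onz(c,(x+40*vx,y+40*vy),z); D=b-a
    return np.degrees(np.arctan2(D[1],D[0])),np.median(r),onz(c,(x,y),z)
k=[un(q,110,200,8) for q in [(120,52),(790,185),(720,535),(40,405)]]
print("near",edge(t,k[3],k[2],.012)); print("far",edge(t,k[0],k[1],.012,hi=.6)); print("left",edge(t,k[3],k[0],.012))
print("right",edge(t,k[2],k[1],.012))
print("fence",edge(t,un((275,340),110,200,8),un((680,410),110,200,8),.07))
print("bar",edge(t,un((195,135),110,200,8),un((135,395),110,200,8),.12), edge(t,un((278,155),110,200,8),un((222,410),110,200,8),.12))
ks=[un(q,295,135,8) for q in[(80,415),(740,495)]]
print("scene front",edge(s,ks[0],ks[1],.012,lo=.6),edge(s,ks[0],ks[1],.012,lo=.05,hi=.6))
# gauge edges
for a,b in[((205,230),(325,460)),((262,205),(385,440))]: print("gauge t",edge(t,un(a,280,160,10),un(b,280,160,10),.055,hw=2))
for a,b in[((220,195),(300,345)),((265,150),(360,320))]: print("gauge s",edge(s,un(a,180,170,10),un(b,180,170,10),.052,hw=2))
# rest base edge
print("rest",edge(t,un((122,245),280,160,10),un((265,545),280,160,10),.012,hw=2))
im=cv2.resize(s["img"][160:190,300:340],None,fx=20,fy=20,interpolation=cv2.INTER_NEAREST)
cv2.imwrite("pics/fl.png",cv2.cvtColor(im,cv2.COLOR_RGB2BGR))
```

```text
near (np.float64(-100.51623436898173), np.float32(0.15297289), array([0.36692271, 0.24141125, 0.012     ]))
far (np.float64(-100.3313466904431), np.float32(0.17399706), array([0.51440187, 0.26097196, 0.012     ]))
left (np.float64(-11.00689604200665), np.float32(0.1746844), array([0.44714296, 0.36392333, 0.012     ]))
right (np.float64(-7.844032049020234), np.float32(0.40617684), array([0.40770765, 0.09110473, 0.012     ]))
fence (np.float64(-100.0583127471189), np.float32(0.22546256), array([0.40582094, 0.18714404, 0.07      ]))
bar (np.float64(-19.328606432184255), np.float32(1.1163064), array([0.4432504, 0.2910793, 0.12     ])) (np.float64(-10.433321936600455), np.float32(0.109957054), array([0.43648831, 0.26178362, 0.12      ]))
scene front (np.float64(79.69032422373066), np.float32(0.082558155), array([0.51746122, 0.28352661, 0.012     ])) (np.float64(80.01462825041223), np.float32(0.110506415), array([0.50259348, 0.1402764 , 0.012     ]))
gauge t (np.float64(-154.09065399177484), np.float32(0.24366634), array([ 0.56842795, -0.23093258,  0.055     ]))
gauge t (np.float64(-153.90164432198114), np.float32(0.27152023), array([ 0.5745716 , -0.24947775,  0.055     ]))
gauge s (np.float64(26.37241427219708), np.float32(0.16835165), array([ 0.57287274, -0.25156527,  0.052     ]))
gauge s (np.float64(25.678712244881837), np.float32(0.17820014), array([ 0.5781522 , -0.22733395,  0.052     ]))
rest (np.float64(-154.65966168642763), np.float32(0.18947701), array([ 0.55856148, -0.21247395,  0.012     ]))
```

View pics/fl.png

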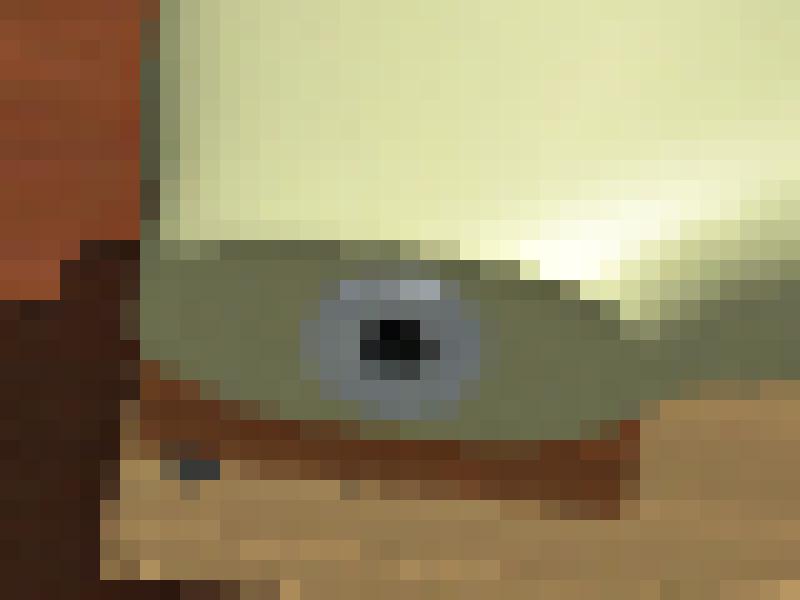

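Run:
```python
from h import *
s,t=load("scene0"),load("top0")
a=np.radians(-10.2); n=np.array([np.cos(a),np.sin(a),0]); m=np.array([-np.sin(a),np.cos(a),0])
W=cloud(s)
v,u=np.mgrid[:384,:512]
r=((u-319.1)/4.5)**2+((v-176.9)/3.8)**2
M=(r<1)&(((u-319.4)**2+(v-177)**2)>2.6**2)
d=W[M]@n; print("flange",M.sum(),np.median(d),d.mean(),d.std())
for nm,(u0,u1,v0,v1) in {"L":(308,314,174,178),"R":(325,331,176,181)}.items():
    d=W[v0:v1,u0:u1].reshape(-1,3)@n; print(nm,np.median(d),d.std())
for z in (.0575,.06,.0625):
    p=onz(s,(319.25,176.95),z); print(z,p,p@n,p@m)
# top view: topmost crest of heel cut edge -> last right-top corner
Wt=cloud(t)
ed=[(185.5,217.0)]
```

```text
flange 29 0.46049325986778267 0.46056442040476453 0.00192946024811851
L 0.4582858865576267 0.0022421805272058453
R 0.4583555274337854 0.0014117499661389513
0.0575 [0.48466767 0.1194105  0.0575    ] 0.4558620154694196 0.20335054126518542
0.06 [0.48757114 0.11892093 0.06      ] 0.45880628816194124 0.2033828621609686
0.0625 [0.4904746  0.11843135 0.0625    ] 0.46175056085446253 0.2034151830567517
```

```bash
python3 -m pendant '[[[4,4,0,1,0],[8,8,0,2,0],[12,12,0,3,0],[16,16,0,4,0],[20,20,0,5,0],[24,24,0,6,0],[28,28,-1,7,0],[32,32,-3,8,0],[36,36,-5,9,0],[39.2,38.3,-7,9.5,0],[39.2,38.3,-9,9.5,0],[39.2,38.3,-10,9.5,0],[39.2,38.3,-10,9.5,0]]]' 40
```

```text
t: 1.72
ee_pos: [0.5718, -0.2426, 0.1305]
orientation: [[0.902, 0.432, -0.002], [0.432, -0.902, -0.0], [-0.002, -0.001, -1.0]]
force: [0.3, -0.4, 1.1]
gripper_width: 0.085
```

```bash
cat > look.py <<'E'
import sys,cv2,numpy as np
from rig import vision,monitor
from h import *
tag=sys.argv[1]
for a in sys.argv[2:]:
    n,x,y,w,h,k=a.split(","); x,y,w,h,k=map(int,(x,y,w,h,k))
    c=vision.read_camera(n); np.savez(f"{n}_{tag}.npz",**c)
    im=cv2.cvtColor(c["img"],cv2.COLOR_RGB2BGR)[y:y+h,x:x+w]
    cv2.imwrite(f"pics/{n}_{tag}.png",cv2.resize(im,None,fx=k,fy=k,interpolation=cv2.INTER_CUBIC))
s=monitor.state(); print(s["t"],s["ee_pos"].round(4),s["force"].round(2),s["gripper_width"],np.degrees(np.arctan2(s["orientation"][1,0],s["orientation"][0,0])).round(2))
E
python3 look.py a scene,160,120,110,110,5 top,260,140,100,100,6
```

```text
1.825 [ 0.5729 -0.2426  0.1319] [-0.17 -0.21  0.56] 0.08542062389025068 25.58
```

View pics/scene_a.png

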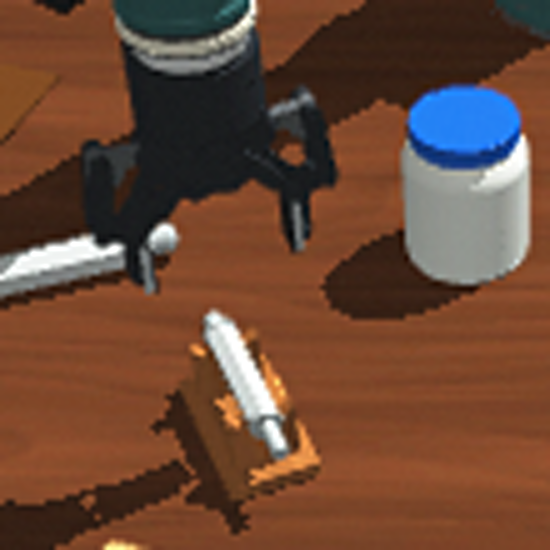

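View pics/top_a.png

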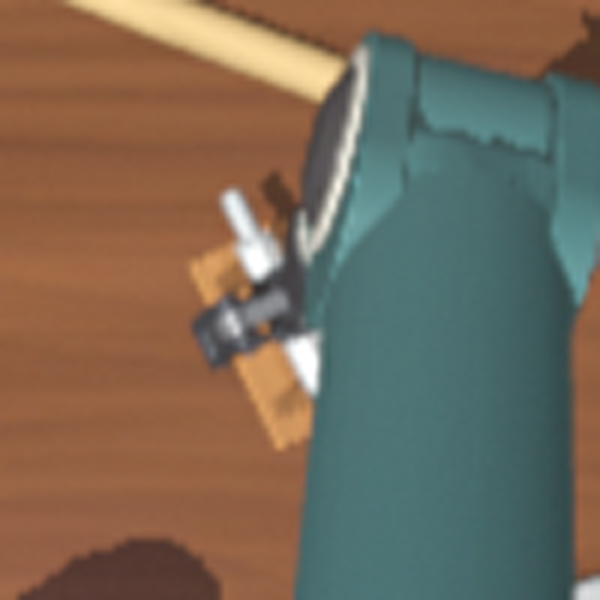

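```bash
python3 -m pendant '[[[0.1,0.1,-2,0.1,0],[0.1,0.2,-4,0.1,0],[0.1,0.2,-6,0.1,0],[0.1,0.2,-8,0.1,0],[0.1,0.2,-9.2,0.1,0],[0.1,0.2,-9.9,0.1,0],[0.1,0.2,-9.9,0.1,0],[0.1,0.2,-9.9,0.1,0]]]' 40; python3 look.py b scene,160,120,110,110,5
```

```text
t: 2.82
ee_pos: [0.5749, -0.2394, 0.033]
orientation: [[0.9, 0.435, 0.001], [0.435, -0.9, -0.0], [0.001, 0.001, -1.0]]
force: [1.1, -0.0, 0.1]
gripper_width: 0.0855
2.875 [ 0.5749 -0.2394  0.033 ] [0.43 0.22 0.02] 0.08530303620382516 25.79
```

View pics/scene_b.png

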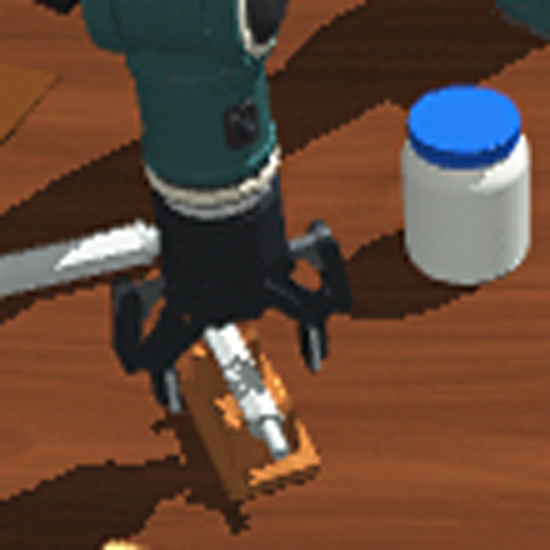

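```bash
python3 -m pendant '[[[0,0,-0.2,0,80],[0,0,-0.2,0,160],[0,0,-0.2,0,215],[0,0,-0.2,0,255],[0,0,-0.2,0,255],[0,0,-0.2,0,255],[0,0,-0.2,0,255],[0,0,-0.2,0,255]]]' 20
```

```text
t: 3.88
ee_pos: [0.5744, -0.2394, 0.0304]
orientation: [[0.9, 0.435, 0.0], [0.435, -0.9, -0.0], [0.0, 0.0, -1.0]]
force: [-0.4, -1.0, 0.8]
gripper_width: 0.0174
```

```bash
python3 -m pendant '[[[0,0,0,0,255],[0,0,0,0,255],[0,0,0,0,255]]]' 70;  python3 look.py c0 ; python3 -m pendant '[[[0,0,1,0,255],[0,0,3,0,255],[0,0,6,0,255],[0,0,9,0,255],[0,0,12,0,255],[0,0,15,0,255],[0,0,15,0,255],[0,0,15,0,255]]]'; python3 look.py c scene,160,60,120,120,5
```

```text
t: 4.25
ee_pos: [0.5745, -0.2394, 0.0306]
orientation: [[0.9, 0.435, 0.0], [0.435, -0.9, -0.0], [0.0, 0.001, -1.0]]
force: [-0.1, -0.3, 3.5]
gripper_width: 0.0167
4.25 [ 0.5745 -0.2394  0.0306] [-0.08 -0.25  3.48] 0.01674520849403519 25.79
t: 5.25
ee_pos: [0.5737, -0.2389, 0.1799]
orientation: [[0.9, 0.435, -0.001], [0.435, -0.9, 0.0], [-0.001, -0.001, -1.0]]
force: [0.2, 0.0, -2.4]
gripper_width: 0.0165
5.3 [ 0.5734 -0.2389  0.1793] [-0.58  0.78 -1.18] 0.016917116294015527 25.8
```

View pics/scene_c.png

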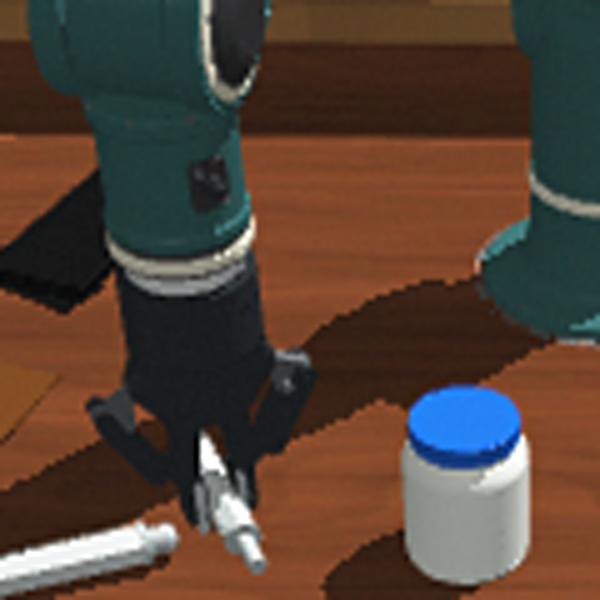

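```bash
python3 -m pendant '[[[0.1,2,0,9,255],[0.2,4,0,18,255],[0.3,6,0,27,255],[0.4,8,0,36,255],[0.5,10,0,45,255],[0.6,12,0,54,255],[0.7,14,0,63,255],[0.8,16,0,72,255],[0.9,18,0,81,255],[1,20,0,90,255],[1.1,22.5,0,99,255],[1.2,25,0,108,255],[1.3,27.5,0,117,255],[1.4,30,0,126,255],[1.4,32,0,135,255],[1.4,34,0,144,255],[1.4,34,0,144,255],[1.4,34,0,144,255],[1.4,34,0,144,255]]]'; python3 look.py d0
```

```text
t: 7.68
ee_pos: [0.5884, 0.0994, 0.1799]
orientation: [[-0.984, 0.18, -0.001], [0.18, 0.984, -0.001], [0.0, -0.001, -1.0]]
force: [-0.4, 0.7, -1.2]
gripper_width: 0.017
7.675 [0.5884 0.0994 0.1799] [-0.44  0.73 -1.17] 0.016954896969177655 169.62
```

```bash
python3 -m pendant '[[[0,0.1,-3,0.2,255],[0,0.1,-6,0.2,255],[0,0.1,-9,0.2,255],[0,0.1,-12,0.2,255],[0,0.1,-13.4,0.2,255],[0,0.1,-13.8,0.2,255],[0,0.1,-13.8,0.2,255],[0,0.1,-13.8,0.2,255]]]'; python3 look.py d scene,270,130,100,80,8 top,140,180,120,90,6
```

```text
t: 8.68
ee_pos: [0.5891, 0.102, 0.0434]
orientation: [[-0.985, 0.174, 0.002], [0.174, 0.985, 0.0], [-0.002, 0.001, -1.0]]
force: [0.1, 0.1, -1.0]
gripper_width: 0.0167
8.775 [0.5889 0.1018 0.0432] [ 0.45  0.24 -1.  ] 0.01682714298229031 169.99
```

View pics/scene_d.png

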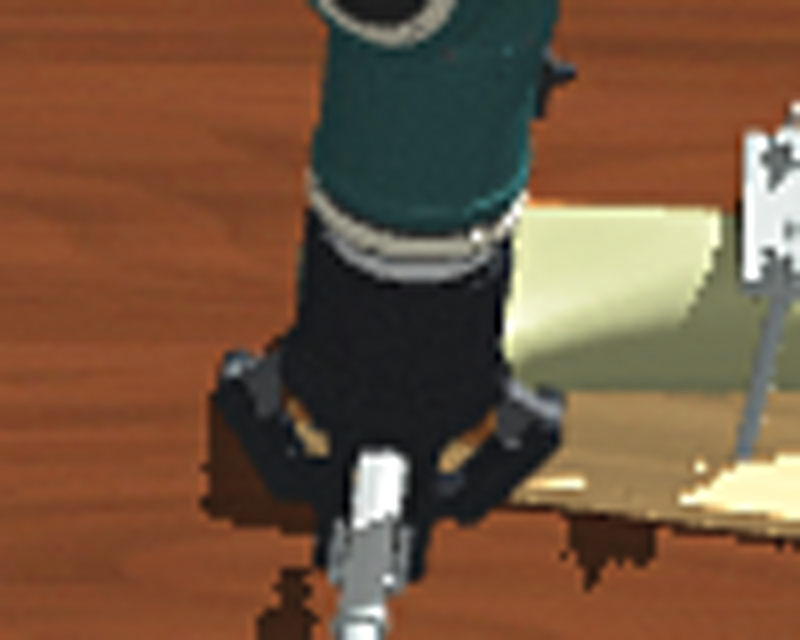

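View pics/top_d.png

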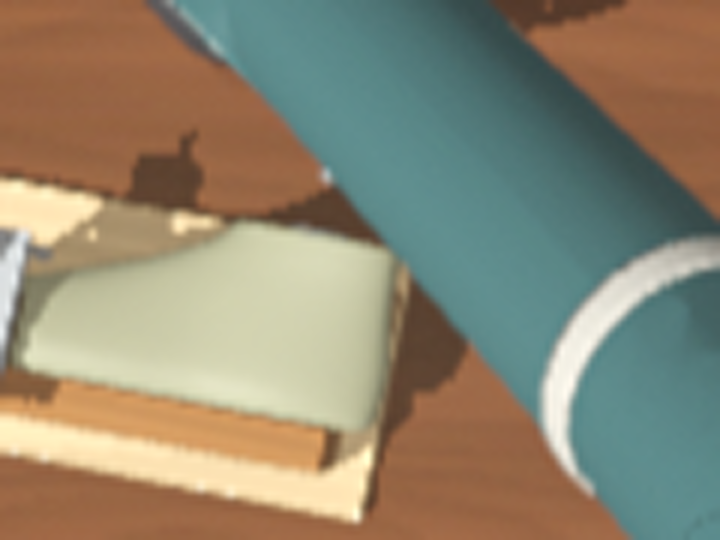

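Run:
```python
from h import *
import cv2
c=load("scene_d")
im=cv2.cvtColor(c["img"],cv2.COLOR_RGB2BGR)[180:225,295:340]
k=14
im=cv2.resize(im,None,fx=k,fy=k,interpolation=cv2.INTER_CUBIC)
T=np.linalg.inv(c["world_from_camera"])
def proj(p):
    q=T[:3,:3]@p+T[:3,3]; return np.array([q[0]/q[2]*c["fx"]+c["cx"],q[1]/q[2]*c["fy"]+c["cy"]])
a=np.radians(170.0); h=np.array([np.cos(a),np.sin(a),0]); tcp=np.array([.5889,.1018,.0432]); l=np.array([-h[1],h[0],0])
o=tcp+h*(-.0013)+[0,0,.0195]
def draw(p,col):
    q=proj(p); x=(q-[295,180]+.5)*k-.5; cv2.circle(im,(int(x[0]),int(x[1])),2,col,-1)
for th in np.linspace(0,2*np.pi,40):
    e=lambda r:l*np.cos(th)*r+np.array([0,0,1])*np.sin(th)*r
    draw(o-.063*h+e(.004),(0,0,255)); draw(o-.060*h+e(.007),(0,255,255)); draw(o-.049*h+e(.011),(0,255,0)); draw(o-.045*h+e(.011),(255,0,255))
print(proj(o-.063*h))
cv2.imwrite("pics/nose.png",im)
```

```text
[314.62921998 212.08128249]
```

View pics/nose.png

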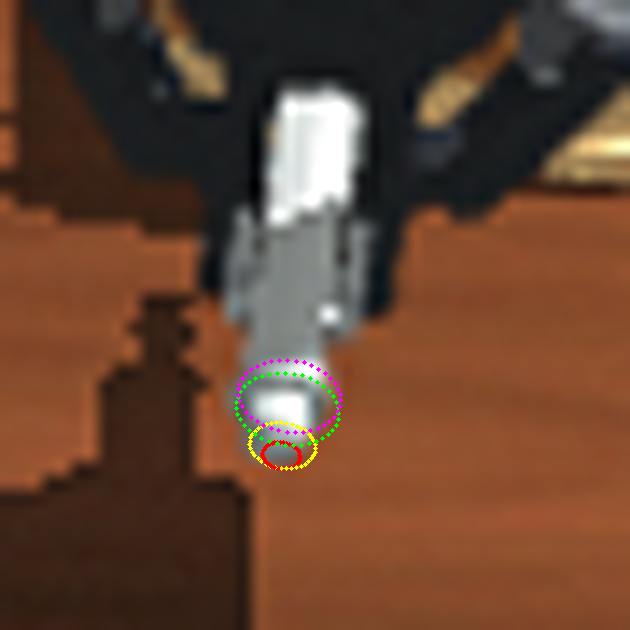

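```bash
python3 -m pendant '[[[-0.49,0.09,-0.15,0,255],[-0.98,0.18,-0.15,0,255],[-1.48,0.27,-0.15,0,255],[-1.97,0.35,-0.15,0,255],[-2.17,0.39,-0.15,0,255],[-2.17,0.39,-0.15,0,255],[-2.17,0.39,-0.15,0,255]]]'
cat > nm.py <<'E'
from rig import monitor
import numpy as np
a=np.radians(-10.2); n=np.array([np.cos(a),np.sin(a),0]); m=np.array([-np.sin(a),np.cos(a),0])
s=monitor.state(); p=s["ee_pos"]; f=s["force"]; o=s["orientation"]; M=s["moment"]
print("t %.2f n %.2f m %.2f z %.2f mm | f n %.1f m %.1f z %.1f | M n %.2f m %.2f z %.2f| head %.2f w %.1f"%(s["t"],p@n*1e3,p@m*1e3,p[2]*1e3,f@n,f@m,f[2],M@n,M@m,M[2],np.degrees(np.arctan2(o[1,0],o[0,0])),s["gripper_width"]*1e3))
E
python3 nm.py
```

```text
t: 9.65
ee_pos: [0.5669, 0.1056, 0.0408]
orientation: [[-0.985, 0.174, 0.0], [0.174, 0.985, 0.0], [-0.0, 0.0, -1.0]]
force: [0.4, 0.6, -0.9]
gripper_width: 0.0169
t 9.65 n 539.19 m 204.36 z 40.82 mm | f n 0.3 m 0.7 z -0.9 | M n -0.04 m -0.04 z -0.04| head 169.99 w 16.9
```

```bash
python3 -m pendant '[[[-0.2,0.035,0.05,0,255],[-0.3,0.05,0.05,0,255],[-0.3,0.05,0.05,0,255]]]' >/dev/null; python3 nm.py;python3 -m pendant '[[[-0.1,0.02,0,0,255],[-0.1,0.02,0,0,255]]]' >/dev/null; python3 nm.py
```

```text
t 10.03 n 535.80 m 204.35 z 41.27 mm | f n 1.0 m 0.3 z -1.4 | M n 0.01 m 0.02 z 0.01| head 170.00 w 16.8
t 10.28 n 534.83 m 204.34 z 41.27 mm | f n -0.7 m -0.6 z -0.6 | M n 0.03 m 0.00 z -0.03| head 170.00 w 16.7
```

```bash
python3 -m pendant '[[[-0.1,0.02,0,0,255],[-0.1,0.02,0,0,255]]]' >/dev/null; python3 nm.py
```

```text
t 10.53 n 534.03 m 204.37 z 41.34 mm | f n 0.8 m 0.2 z -1.3 | M n 0.05 m -0.12 z 0.01| head 170.00 w 16.7
```

```bash
python3 -m pendant '[[[-0.1,0.02,0,0,255],[-0.1,0.02,0,0,255]]]' >/dev/null; python3 nm.py
```

```text
t 10.78 n 533.77 m 204.41 z 41.57 mm | f n 3.7 m -1.1 z -1.7 | M n -0.04 m -0.72 z 0.01| head 169.99 w 16.3
```

```bash
python3 -m pendant '[[[-0.02,-0.1,0,0,255],[-0.02,-0.1,0,0,255]]]' >/dev/null; python3 nm.py; python3 -m pendant '[[[-0.02,-0.1,0,0,255],[-0.02,-0.1,0,0,255]]]' >/dev/null; python3 nm.py
```

```text
t 11.03 n 533.73 m 204.00 z 41.66 mm | f n 5.1 m 2.5 z -2.7 | M n 0.34 m -1.07 z -0.15| head 169.98 w 16.5
t 11.28 n 533.84 m 203.45 z 41.77 mm | f n 4.6 m 3.2 z -1.9 | M n 0.65 m -1.11 z -0.18| head 169.98 w 16.5
```

```bash
python3 -m pendant '[[[0.04,0.2,0,0,255],[0.04,0.2,0,0,255]]]' >/dev/null; python3 nm.py; python3 -m pendant '[[[0,0,-0.1,0,255],[0,0,-0.1,0,255]]]' >/dev/null; python3 nm.py
```

```text
t 11.53 n 533.80 m 204.03 z 41.54 mm | f n 5.3 m -0.8 z -1.5 | M n -0.02 m -1.02 z 0.03| head 170.00 w 16.6
t 11.78 n 533.77 m 204.06 z 40.73 mm | f n 5.5 m 0.2 z 1.1 | M n -0.15 m -0.84 z 0.03| head 169.98 w 17.0
```

```bash
python3 -m pendant '[[[0,0,-0.1,0,255],[0,0,-0.1,0,255]]]' >/dev/null; python3 nm.py
```

```text
t 12.03 n 533.73 m 204.25 z 39.78 mm | f n 5.7 m -0.6 z 2.9 | M n -0.14 m -0.81 z 0.01| head 169.99 w 17.1
```

```bash
python3 -m pendant '[[[0.2,-0.035,0,0,255],[0.2,-0.035,0.2,0,255],[0.2,-0.035,0.3,0,255],[0.2,-0.035,0.3,0,255]]]' 110 >/dev/null; python3 nm.py; python3 -m pendant '[[[-0.1,0.018,0,0,255],[-0.2,0.035,0,0,255],[-0.2,0.035,0,0,255]]]' >/dev/null; python3 nm.py
```

```text
t 12.53 n 534.09 m 204.31 z 42.06 mm | f n 0.7 m -1.1 z -1.3 | M n 0.04 m -0.02 z 0.04| head 170.01 w 15.7
t 12.90 n 533.82 m 204.34 z 42.55 mm | f n 4.0 m -1.1 z -1.8 | M n 0.01 m -1.01 z 0.01| head 169.98 w 16.2
```

```bash
python3 -m pendant '[[[0,0,0.1,0,255],[0,0,0.1,0,255]]]' >/dev/null; python3 nm.py; python3 -m pendant '[[[0.02,0.1,0,0,255],[0.02,0.1,0,0,255]]]' >/dev/null; python3 nm.py
```

```text
t 13.15 n 533.81 m 204.34 z 43.36 mm | f n 6.0 m 0.0 z -4.7 | M n 0.09 m -1.37 z 0.01| head 169.98 w 15.9
t 13.40 n 533.77 m 204.61 z 43.18 mm | f n 6.2 m -1.2 z -4.5 | M n -0.26 m -1.33 z 0.14| head 169.99 w 16.0
```

```bash
python3 look.py e scene,295,180,45,45,14
```

```text
13.45 [0.5616 0.1068 0.0432] [ 5.4  -2.66 -3.26] 0.01596072601545151 169.98
```

View pics/scene_e.png

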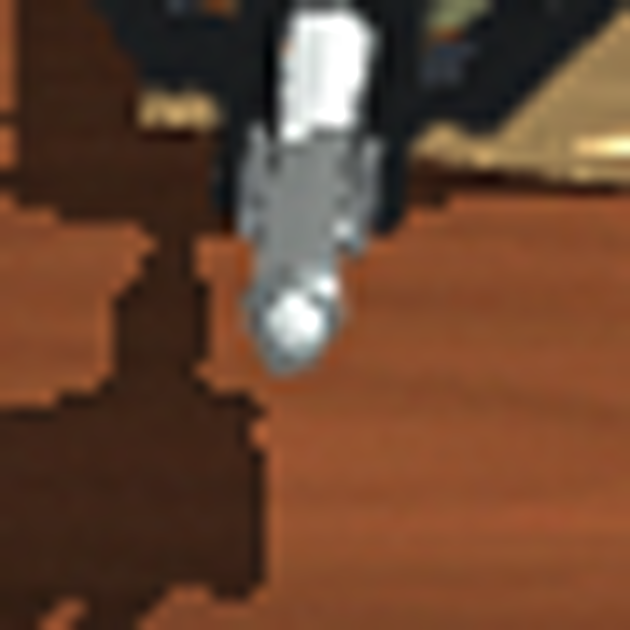

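```bash
cat > ov.py <<'E'
import sys,cv2
from h import *
def ov(tag,tcp,head,pitch,out,ax=-.0013,dz=.0195,dm=0,u0=295,v0=180,W=45,H=45,k=14,cam="scene"):
    c=load(f"{cam}_{tag}"); im=cv2.resize(cv2.cvtColor(c["img"],cv2.COLOR_RGB2BGR)[v0:v0+H,u0:u0+W],None,fx=k,fy=k,interpolation=cv2.INTER_CUBIC)
    T=np.linalg.inv(c["world_from_camera"])
    a=np.radians(head);b=np.radians(pitch) # pitch>0: go tip up
    h0=np.array([np.cos(a),np.sin(a),0]); l=np.array([-h0[1],h0[0],0]); z=np.array([0,0,1.])
    h=h0*np.cos(b)+z*np.sin(b); up=z*np.cos(b)-h0*np.sin(b)
    o=np.array(tcp)+h*ax+z*dz+l*dm
    for x,r,col in [(-.063,.004,(0,0,255)),(-.060,.007,(0,255,255)),(-.049,.011,(0,255,0)),(.049,.011,(0,255,0)),(.075,.0055,(0,0,255)),(.049,.0055,(255,0,0))]:
        for th in np.linspace(0,2*np.pi,36):
            p=o+x*h+r*(l*np.cos(th)+up*np.sin(th)); q=T[:3,:3]@p+T[:3,3]
            g=np.array([q[0]/q[2]*c["fx"]+c["cx"]-u0,q[1]/q[2]*c["fy"]+c["cy"]-v0]); g=(g+.5)*k-.5
            cv2.circle(im,(int(g[0]),int(g[1])),1,col,-1)
    cv2.imwrite(out,im); return im
E
python3 - <<'E'
from ov import *
t=[.5616,.1068,.0432]
A=[ov("e",t,170,p,f"pics/x.png",u0=300,v0=180,W=30,H=30,k=9) for p in(0,-5,-10,-15)]
import cv2,numpy as np
cv2.imwrite("pics/ov_e.png",np.vstack([np.hstack(A[:2]),np.hstack(A[2:])]))
E
```

```text
(no output)
```

View pics/ov_e.png

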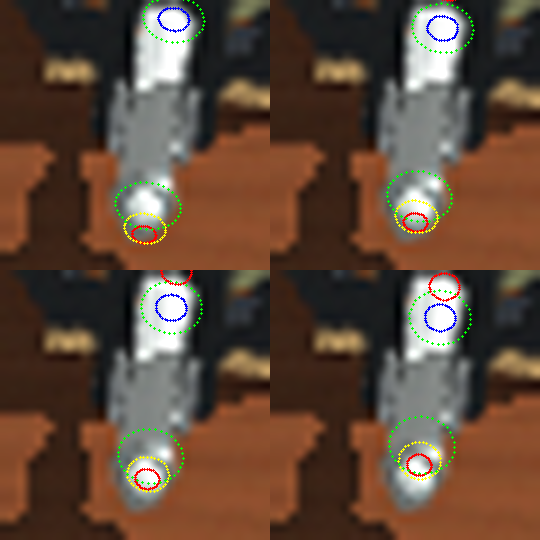

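```bash
python3 -m pendant '[[[0.25,-0.045,0,0,255],[0.27,0.05,-0.05,0,255],[0.27,0.05,-0.05,0,255]]]' >/dev/null; python3 nm.py; python3 -m pendant '[[[-0.1,0.018,0,0,255],[-0.25,0.045,0,0,255],[-0.25,0.045,0,0,255]]]' >/dev/null; python3 nm.py
```

```text
t 13.82 n 534.62 m 206.73 z 42.59 mm | f n -0.7 m 1.2 z -2.6 | M n -0.04 m -0.03 z 0.01| head 170.03 w 16.1
t 14.20 n 533.83 m 206.48 z 43.13 mm | f n 3.3 m 0.2 z -2.6 | M n 0.12 m -0.80 z -0.04| head 169.98 w 15.9
```

```bash
python3 -m pendant '[[[0,0,-0.1,0,255],[0,0,-0.1,0,255]]]' >/dev/null; python3 nm.py; python3 -m pendant '[[[0,0,-0.1,0,255],[0,0,-0.1,0,255]]]' >/dev/null; python3 nm.py
```

```text
t 14.45 n 531.97 m 206.19 z 41.47 mm | f n -0.2 m 0.1 z -1.5 | M n 0.01 m -0.05 z -0.06| head 170.00 w 16.3
t 14.70 n 532.25 m 206.34 z 40.48 mm | f n 0.5 m -0.3 z -0.6 | M n -0.01 m -0.00 z -0.01| head 170.02 w 15.7
```

```bash
python3 -m pendant '[[[0,0,0.05,0,255],[-0.1,0.018,0.05,0,255],[-0.2,0.035,0.05,0,255],[-0.2,0.035,0.05,0,255]]]' >/dev/null; python3 nm.py; python3 -m pendant '[[[-0.2,0.035,0,0,255],[-0.3,0.053,0,0,255],[-0.3,0.053,0,0,255]]]' >/dev/null; python3 nm.py
```

```text
t 15.20 n 530.76 m 206.34 z 41.32 mm | f n 0.1 m 0.3 z -2.2 | M n 0.01 m -0.01 z -0.00| head 170.00 w 16.2
t 15.57 n 527.68 m 206.36 z 41.26 mm | f n 0.5 m 0.4 z -1.8 | M n 0.01 m 0.01 z 0.01| head 170.01 w 16.0
```

```bash
python3 -m pendant '[[[-0.2,0.035,0,0,255],[-0.4,0.071,-0.02,0,255],[-0.6,0.106,-0.02,0,255],[-0.6,0.106,-0.02,0,255]]]' >/dev/null; python3 nm.py; python3 -m pendant '[[[-0.2,0.035,0,0,255],[-0.4,0.071,0,0,255],[-0.6,0.106,0,0,255],[-0.6,0.106,0,0,255]]]' >/dev/null; python3 nm.py
```

```text
t 16.07 n 521.53 m 206.35 z 41.09 mm | f n 0.9 m 0.4 z -1.2 | M n 0.01 m 0.01 z -0.02| head 170.01 w 15.9
t 16.57 n 515.44 m 206.38 z 41.08 mm | f n 0.4 m -0.6 z -0.5 | M n -0.01 m 0.01 z -0.01| head 170.02 w 15.7
```

```bash
for i in 1; do python3 -m pendant '[[[0.01,0.06,0,0,255],[0.01,0.06,0,0,255],[0.01,0.06,0,0,255]]]' >/dev/null; python3 nm.py; python3 -m pendant '[[[-0.02,-0.12,0,0,255],[-0.02,-0.12,0,0,255],[-0.02,-0.12,0,0,255]]]' >/dev/null; python3 nm.py; python3 -m pendant '[[[0.01,0.06,0.06,0,255],[0.01,0.06,0.06,0,255],[0.01,0.06,0.06,0,255]]]' >/dev/null; python3 nm.py; python3 -m pendant '[[[0,0,-0.12,0,255],[0,0,-0.12,0,255],[0,0,-0.12,0,255]]]' >/dev/null; python3 nm.py; done
```

```text
t 16.95 n 515.66 m 206.80 z 41.05 mm | f n 0.2 m -1.3 z -1.6 | M n -0.12 m -0.01 z 0.05| head 169.99 w 16.0
t 17.32 n 515.65 m 205.77 z 41.10 mm | f n -0.3 m -0.3 z -1.0 | M n 0.03 m -0.02 z 0.04| head 170.00 w 16.0
t 17.70 n 515.62 m 206.28 z 41.64 mm | f n 0.6 m -0.8 z -2.7 | M n -0.01 m -0.08 z 0.07| head 170.00 w 16.0
t 18.07 n 515.67 m 206.38 z 40.52 mm | f n 0.3 m 0.3 z -0.7 | M n 0.07 m 0.03 z 0.01| head 170.00 w 16.2
```

```bash
python3 -m pendant '[[[0,0,-0.04,0,255],[0,0,-0.04,0,255],[0,0,-0.04,0,255]]]' >/dev/null; python3 nm.py; python3 -m pendant '[[[-0.01,-0.05,0.05,0,255],[-0.015,-0.08,0.06,0,255],[-0.015,-0.08,0.06,0,255]]]' >/dev/null; python3 nm.py
```

```text
t 18.45 n 515.70 m 206.41 z 40.21 mm | f n -0.3 m -0.1 z 0.2 | M n 0.00 m 0.06 z 0.00| head 170.00 w 15.8
t 18.82 n 515.65 m 205.76 z 40.69 mm | f n 0.5 m 1.3 z -0.0 | M n 0.19 m 0.00 z -0.08| head 169.99 w 16.0
```

```bash
python3 -m pendant '[[[0.01,0.05,0.02,0,255],[-0.2,0.09,0.02,0,255],[-0.4,0.12,0.02,0,255],[-0.6,0.16,0.02,0,255],[-0.6,0.16,0.02,0,255]]]' >/dev/null; python3 nm.py;  python3 -m pendant '[[[-0.1,0.018,0,0,255],[-0.1,0.018,0,0,255]]]' >/dev/null; python3 nm.py
```

```text
t 19.45 n 509.20 m 205.95 z 40.88 mm | f n 0.3 m -0.6 z -1.3 | M n -0.02 m -0.02 z 0.00| head 170.01 w 16.0
t 19.70 n 508.38 m 206.02 z 40.89 mm | f n 0.3 m -0.8 z -1.3 | M n 0.00 m -0.07 z 0.00| head 170.00 w 15.8
```

```bash
python3 -m pendant '[[[-0.1,0.018,0,0,255],[-0.1,0.018,0,0,255]]]' >/dev/null; python3 nm.py
```

```text
t 19.95 n 508.24 m 206.01 z 41.08 mm | f n 2.3 m -0.0 z -2.2 | M n -0.03 m -0.62 z -0.02| head 169.98 w 16.1
```

```bash
python3 -m pendant '[[[-0.1,0.018,0,0,255],[-0.1,0.018,0,0,255]]]' >/dev/null; python3 nm.py
```

```text
t 20.20 n 508.17 m 206.00 z 41.22 mm | f n 6.4 m 0.5 z -3.9 | M n 0.04 m -1.34 z 0.02| head 169.96 w 15.9
```

```bash
python3 -m pendant '[[[-0.05,0.009,0,0,255],[-0.05,0.009,-0.02,0,255],[-0.05,0.009,-0.02,0,255]]]' >/dev/null; python3 nm.py
```

```text
t 20.57 n 508.20 m 205.97 z 41.20 mm | f n 7.4 m -0.6 z -3.3 | M n -0.04 m -1.37 z -0.06| head 169.94 w 15.9
```

```bash
python3 -m pendant '[[[0.2,-0.036,0,0,255],[0.5,-0.09,0,0,255],[1,-0.18,0,0,255],[1.8,-0.324,0,0,255],[2.6,-0.468,0,0,255],[3.5,-0.63,0,0,255],[4.5,-0.81,0,0,255],[5.5,-0.99,0,0,255],[6.5,-1.17,0,0,255],[7.2,-1.3,0,0,255],[7.2,-1.3,0,0,255]]]' >/dev/null; python3 nm.py; python3 -m pendant '[[[0,0,0,-10,255],[0,0,0,-20,255],[0,0,0,-30,255],[0,0,0,-40,255],[0,0,0,-50,255],[0,0,0,-60,255],[0,0,0,-70,255],[0,0,0,-80,255],[0,0,0,-90,255],[0,0,0,-100,255],[0,0,0,-110,255],[0,0,0,-120,255],[0,0,0,-130,255],[0,0,0,-140,255],[0,0,0,-150,255],[0,0,0,-160,255],[0,0,0,-170,255],[0,0,0,-180,255],[0,0,0,-180,255],[0,0,0,-180,255]]]' >/dev/null; python3 nm.py
```

```text
t 21.95 n 579.54 m 205.89 z 40.58 mm | f n -0.4 m -0.9 z -0.2 | M n 0.02 m -0.04 z 0.00| head 169.96 w 15.8
t 24.45 n 578.67 m 206.29 z 40.62 mm | f n 0.7 m -1.0 z -1.5 | M n -0.02 m 0.05 z 0.02| head -9.81 w 16.0
```

```bash
python3 -m pendant '[[[-0.8,0.144,0.03,-0.2,255],[-1.6,0.288,0.03,-0.2,255],[-2.4,0.432,0.03,-0.2,255],[-3.2,0.576,0.03,-0.2,255],[-4,0.72,0.03,-0.2,255],[-4.6,0.83,0.03,-0.2,255],[-4.6,0.83,0.03,-0.2,255],[-4.6,0.83,0.03,-0.2,255]]]' >/dev/null; python3 nm.py; python3 look.py f scene,290,160,50,50,12
```

```text
t 25.45 n 532.68 m 206.05 z 41.09 mm | f n 0.7 m 0.4 z -1.1 | M n -0.02 m -0.02 z -0.02| head -10.20 w 16.1
25.5 [0.5608 0.1084 0.0411] [-0.06 -0.34 -1.02] 0.01585611973375301 -10.22
```

Run:
```python
from ov import *
from rig import monitor
t=monitor.state()["ee_pos"]; print(t)
a=ov("f",t,-10,0,"pics/ov_f.png",u0=297,v0=165,W=40,H=45,k=10); b=ov("f",t,-10,3,"pics/ov_f.png",u0=297,v0=165,W=40,H=45,k=10)
cv2.imwrite("pics/ov_f.png",np.hstack([a,b]))
```

```text
[0.56077855 0.10838391 0.04106562]
```

View pics/ov_f.png

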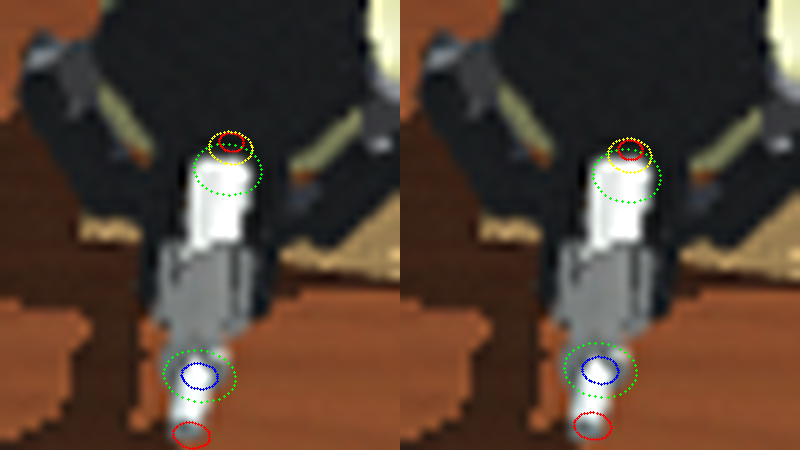

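```bash
python3 -m pendant '[[[-0.2,0.056,-0.02,0,255],[-0.4,0.09,-0.02,0,255],[-0.6,0.126,-0.02,0.1,255],[-0.6,0.126,-0.02,0.1,255],[-0.6,0.126,-0.02,0.1,255]]]' >/dev/null; python3 nm.py;  python3 -m pendant '[[[-0.1,0.018,0,0,255],[-0.1,0.018,0,0,255]]]' >/dev/null; python3 nm.py
```

```text
t 26.12 n 526.28 m 206.20 z 40.85 mm | f n -0.6 m 0.1 z -0.9 | M n -0.01 m -0.03 z -0.04| head -10.10 w 16.0
t 26.38 n 525.09 m 206.18 z 40.78 mm | f n 0.1 m 0.6 z -1.1 | M n 0.10 m 0.03 z 0.01| head -10.10 w 15.9
```

```bash
python3 -m pendant '[[[-0.1,0.018,0,0,255],[-0.1,0.018,0,0,255]]]' >/dev/null; python3 nm.py
```

```text
t 26.62 n 524.07 m 206.16 z 40.77 mm | f n -0.3 m 0.3 z -2.2 | M n 0.05 m -0.01 z 0.01| head -10.10 w 16.3
```

```bash
python3 -m pendant '[[[-0.1,0.018,0,0,255],[-0.1,0.018,0,0,255]]]' >/dev/null; python3 nm.py
```

```text
t 26.88 n 523.54 m 206.15 z 40.93 mm | f n 0.4 m -0.6 z -0.6 | M n -0.02 m -0.27 z 0.02| head -10.11 w 16.0
```

```bash
python3 -m pendant '[[[-0.05,0.009,0,0,255],[-0.05,0.009,0,0,255]]]' >/dev/null; python3 nm.py
```

```text
t 27.12 n 523.41 m 206.13 z 41.04 mm | f n 2.4 m -0.7 z -1.3 | M n -0.10 m -0.63 z 0.06| head -10.11 w 16.0
```

```bash
python3 -m pendant '[[[-0.05,0.009,0,0,255],[-0.05,0.009,0,0,255]]]' >/dev/null; python3 nm.py
```

```text
t 27.38 n 523.30 m 206.17 z 41.14 mm | f n 5.1 m -0.4 z -0.5 | M n -0.13 m -1.10 z 0.01| head -10.12 w 16.3
```

```bash
python3 -m pendant '[[[0.14,-0.025,0,0,255],[0.14,-0.025,0,0,255]]]' >/dev/null; python3 nm.py; python3 -m pendant '[[[0.02,0.1,0,0,255],[0.02,0.1,0,0,255],[0.02,0.1,0,0,255]]]' >/dev/null; python3 nm.py; python3 -m pendant '[[[-0.04,-0.2,0,0,255],[-0.04,-0.2,0,0,255],[-0.04,-0.2,0,0,255]]]' >/dev/null; python3 nm.py
```

```text
t 27.62 n 523.42 m 206.17 z 40.78 mm | f n 3.6 m -0.3 z -1.6 | M n -0.10 m -0.55 z 0.01| head -10.10 w 16.1
t 28.00 n 523.41 m 206.56 z 40.69 mm | f n 3.3 m -3.0 z 0.1 | M n -0.73 m -0.48 z 0.23| head -10.11 w 16.2
t 28.38 n 523.35 m 205.95 z 40.84 mm | f n 1.8 m 1.1 z -1.0 | M n 0.28 m -0.33 z -0.11| head -10.08 w 16.0
```

```bash
python3 -m pendant '[[[0.02,0.1,0,0,255],[0.02,0.1,0.1,0,255],[0.02,0.1,0.1,0,255],[0.02,0.1,0.1,0,255]]]' >/dev/null; python3 nm.py; python3 -m pendant '[[[0,0,-0.2,0,255],[0,0,-0.2,0,255],[0,0,-0.2,0,255]]]' >/dev/null; python3 nm.py;python3 -m pendant '[[[0,0,0.1,0,255],[0,0,0.1,0,255],[0,0,0.1,0,255]]]' >/dev/null; python3 nm.py
```

```text
t 28.88 n 523.33 m 206.08 z 41.52 mm | f n 1.8 m -0.6 z -4.6 | M n -0.04 m -0.59 z -0.02| head -10.10 w 15.7
t 29.25 n 523.56 m 206.16 z 40.06 mm | f n 0.3 m -1.3 z 2.1 | M n -0.14 m -0.02 z 0.09| head -10.10 w 16.0
t 29.62 n 523.49 m 206.15 z 40.69 mm | f n 2.0 m 0.1 z -0.8 | M n -0.17 m -0.20 z 0.06| head -10.10 w 16.2
```

```bash
python3 -m pendant '[[[0.08,-0.014,0,0,255],[0.08,-0.014,0,0,255],[0.08,-0.014,0,0,255]]]' >/dev/null; python3 nm.py; python3 -m pendant '[[[0.02,0.12,0,0,255],[0.02,0.12,0,0,255],[0.02,0.12,0,0,255]]]' >/dev/null; python3 nm.py; python3 -m pendant '[[[-0.04,-0.24,0,0,255],[-0.04,-0.24,0,0,255],[-0.04,-0.24,0,0,255]]]' >/dev/null; python3 nm.py; python3 -m pendant '[[[0.02,0.12,0,0,255],[0.02,0.12,0.12,0,255],[0.02,0.12,0.12,0,255],[0.02,0.12,0.12,0,255]]]' >/dev/null; python3 nm.py; python3 -m pendant '[[[0,0,-0.24,0,255],[0,0,-0.24,0,255],[0,0,-0.24,0,255]]]' >/dev/null; python3 nm.py
```

```text
t 30.00 n 524.06 m 206.27 z 40.62 mm | f n 0.1 m 0.3 z -1.7 | M n 0.00 m 0.02 z -0.02| head -10.09 w 16.0
t 30.38 n 524.34 m 207.20 z 40.77 mm | f n 0.4 m -1.2 z -0.9 | M n -0.31 m -0.05 z 0.07| head -10.11 w 15.7
t 30.75 n 524.39 m 205.07 z 40.84 mm | f n 0.1 m 0.6 z -2.0 | M n -0.02 m 0.02 z -0.04| head -10.10 w 16.1
t 31.25 n 524.38 m 206.21 z 42.00 mm | f n 0.2 m -0.0 z -1.0 | M n 0.02 m -0.03 z 0.02| head -10.10 w 15.8
t 31.62 n 524.49 m 206.18 z 39.64 mm | f n 0.7 m -0.3 z -0.3 | M n 0.04 m -0.01 z 0.02| head -10.11 w 15.7
```

```bash
python3 -m pendant '[[[0,0,-0.04,0,255],[0,0,-0.04,0,255]]]' >/dev/null; python3 nm.py; python3 -m pendant '[[[0,0,0.28,0,255],[0,0,0.32,0,255],[0,0,0.32,0,255],[0,0,0.32,0,255]]]' >/dev/null; python3 nm.py; python3 -m pendant '[[[-0.02,-0.08,-0.16,0,255],[-0.03,-0.16,-0.16,0,255],[-0.03,-0.16,-0.16,0,255],[-0.03,-0.16,-0.16,0,255]]]' >/dev/null; python3 nm.py
```

```text
t 31.88 n 524.51 m 206.20 z 39.31 mm | f n 0.4 m -0.2 z 0.0 | M n -0.07 m 0.03 z 0.05| head -10.10 w 16.1
t 32.38 n 524.28 m 206.13 z 42.27 mm | f n 0.0 m -0.6 z -2.5 | M n -0.08 m -0.12 z -0.04| head -10.10 w 15.9
t 32.88 n 524.42 m 204.79 z 40.87 mm | f n 0.5 m 1.2 z -0.7 | M n 0.23 m -0.09 z -0.04| head -10.10 w 15.8
```

```bash
python3 -m pendant '[[[0.02,0.07,0,0,255],[0.025,0.14,0,0,255],[0.025,0.14,0,0,255],[-0.05,0.154,0,0,255],[-0.12,0.166,0,0,255],[-0.17,0.175,0,0,255],[-0.17,0.175,0,0,255],[-0.17,0.175,0,0,255]]]' >/dev/null; python3 nm.py
```

```text
t 33.88 n 523.33 m 205.99 z 41.08 mm | f n 4.2 m -1.0 z -1.4 | M n -0.09 m -0.93 z 0.04| head -10.11 w 16.0
```

```bash
python3 -m pendant '[[[-0.03,0.005,-0.01,0,255],[-0.07,0.012,-0.02,0,255],[-0.07,0.012,-0.02,0,255]]]' >/dev/null; python3 nm.py
```

```text
t 34.25 n 523.29 m 205.99 z 41.12 mm | f n 5.5 m -0.8 z -0.9 | M n -0.07 m -1.26 z 0.07| head -10.12 w 16.1
```

```bash
python3 -m pendant '[[[-0.04,0.007,-0.01,0,255],[-0.05,0.009,-0.01,0,255],[-0.05,0.009,-0.01,0,255]]]' >/dev/null; python3 nm.py
```

```text
t 34.62 n 523.30 m 206.02 z 41.19 mm | f n 7.2 m 0.1 z -1.0 | M n -0.19 m -1.43 z 0.06| head -10.13 w 15.7
```

```bash
for i in 1; do python3 -m pendant '[[[-0.02,0.004,0,0,255],[-0.02,0.004,0,0,255]]]' >/dev/null; python3 nm.py; python3 -m pendant '[[[0,0,0,0,255],[0,0,0,0,255]]]' >/dev/null; python3 nm.py; python3 -m pendant '[[[0,0,0,0,255],[0,0,0,0,255]]]' >/dev/null; python3 nm.py; python3 -m pendant '[[[0,0,0,0,255],[0,0,0,0,255]]]' >/dev/null; python3 nm.py; done
```

```text
t 34.88 n 523.27 m 205.99 z 41.25 mm | f n 6.7 m -0.1 z -0.8 | M n -0.12 m -1.49 z 0.05| head -10.14 w 15.8
t 35.12 n 523.28 m 205.98 z 41.23 mm | f n 7.3 m -1.2 z -1.7 | M n -0.10 m -1.53 z 0.03| head -10.14 w 16.0
t 35.38 n 523.26 m 206.00 z 41.23 mm | f n 7.3 m -0.7 z -1.5 | M n -0.11 m -1.51 z 0.05| head -10.13 w 15.6
t 35.62 n 523.25 m 205.97 z 41.21 mm | f n 7.3 m 0.2 z -1.2 | M n -0.19 m -1.48 z 0.04| head -10.13 w 15.5
```

```bash
python3 -m pendant '[[[-0.02,0.004,0,0,255],[-0.03,0.005,0,0,255]]]' >/dev/null; python3 nm.py; python3 -m pendant '[[[0,0,0,0,255],[0,0,0,0,255]]]' ; python3 nm.py; python3 -m pendant '[[[0,0,0,0,255],[0,0,0,0,255]]]' >/dev/null; python3 nm.py; python3 -m pendant '[[[0,0,0,0,255],[0,0,0,0,255]]]' >/dev/null; python3 nm.py
```

```text
t 35.88 n 523.24 m 205.99 z 41.30 mm | f n 7.7 m -0.0 z -1.6 | M n -0.14 m -1.60 z 0.03| head -10.14 w 15.9
t: 36.12
ee_pos: [0.5514, 0.1101, 0.0413]
orientation: [[0.984, -0.176, 0.005], [-0.176, -0.984, 0.0], [0.005, -0.001, -1.0]]
force: [6.8, -2.3, -1.1]
gripper_width: 0.0161
t 36.12 n 523.23 m 206.00 z 41.28 mm | f n 7.1 m -1.1 z -1.1 | M n -0.13 m -1.57 z 0.02| head -10.14 w 16.1
t 36.38 n 523.24 m 205.99 z 41.30 mm | f n 8.4 m -0.4 z -0.9 | M n -0.17 m -1.59 z 0.04| head -10.14 w 16.0
t 36.62 n 523.27 m 206.03 z 41.31 mm | f n 7.7 m -1.4 z -2.4 | M n -0.07 m -1.63 z 0.02| head -10.14 w 15.7
```

```bash
python3 -m pendant '[[[-0.01,0.002,0,0,255],[-0.015,0.003,0,0,255],[-0.015,0.003,0,0,255],[-0.015,0.003,0,0,255],[-0.015,0.003,0,0,255],[-0.015,0.003,0,0,255],[-0.015,0.003,0,0,255]]]' >/dev/null; python3 nm.py; python3 -m pendant '[[[0.1,-0.018,0,0,255],[0.2,-0.036,0,0,255],[0.4,-0.072,0,0,255],[0.8,-0.144,0,0,255],[1.4,-0.25,0,0,255],[2,-0.36,0,0,255],[3,-0.54,0,0,255],[4,-0.72,0,0,255],[5,-0.9,0,0,255],[6,-1.08,0.5,0,255],[7,-1.26,2,0,255],[7,-1.26,5,0,255],[7,-1.26,9,0,255],[7,-1.26,13,0,255],[7,-1.26,13,0,255],[7,-1.26,13,0,255]]]'
```

```text
t 37.50 n 523.28 m 205.98 z 41.34 mm | f n 7.4 m -0.8 z -1.3 | M n -0.14 m -1.70 z 0.02| head -10.14 w 16.0
t: 39.5
ee_pos: [0.6184, 0.0978, 0.1701]
orientation: [[0.984, -0.175, -0.001], [-0.175, -0.984, -0.0], [-0.001, 0.0, -1.0]]
force: [-0.5, 0.2, -1.3]
gripper_width: 0.016
```

```bash
python3 -m pendant '[[[-0.4,-3,0,3,255],[-0.8,-6,0,6,255],[-1.2,-9,0,9,255],[-1.6,-12,0,12,255],[-2,-15,0,15,255],[-2.4,-18,0,18,255],[-2.8,-21,0,21,255],[-3.2,-24,0,24,255],[-3.6,-27,0,28,255],[-4,-30,0,32,255],[-4.2,-32,0,34.5,255],[-4.4,-33.7,0,35.9,255],[-4.4,-33.7,0,35.9,255],[-4.4,-33.7,-3,35.9,255],[-4.4,-33.7,-5,35.9,255],[-4.4,-33.7,-7,35.9,255],[-4.4,-33.7,-7,35.9,255],[-4.4,-33.7,-7,35.9,255]]]'; python3 look.py g scene,180,150,70,70,9
```

```text
t: 41.75
ee_pos: [0.5753, -0.2391, 0.101]
orientation: [[0.9, 0.435, 0.001], [0.435, -0.9, -0.0], [0.001, 0.001, -1.0]]
force: [0.7, 0.5, -0.9]
gripper_width: 0.0157
41.8 [ 0.5755 -0.2393  0.1013] [-0.5  -0.49 -0.33] 0.015849008653453053 25.8
```

View pics/scene_g.png

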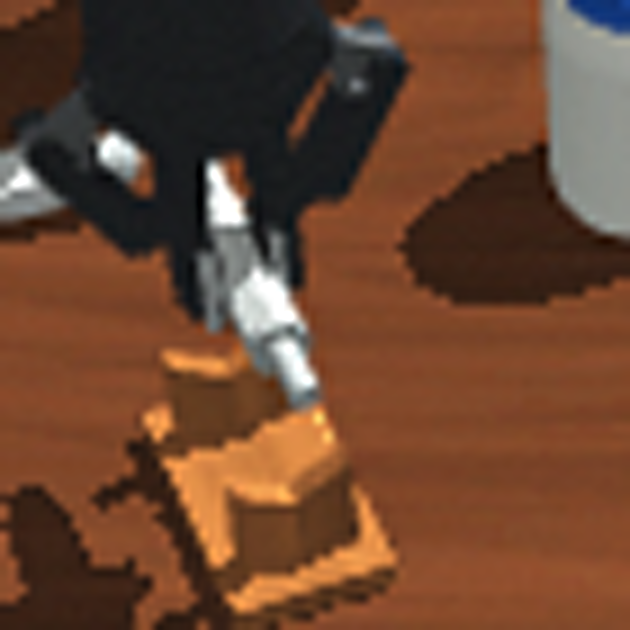

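```bash
python3 -m pendant '[[[-0.1,0,-2,0,255],[-0.1,0,-4,0,255],[-0.1,0,-5.5,0,255],[-0.1,0,-6.4,0,255],[-0.1,0,-6.8,0,255],[-0.1,0,-6.8,0,255],[-0.1,0,-6.8,0,255]]]' ; python3 -m pendant '[[[0,0,-0.15,0,255],[0,0,-0.15,0,255],[0,0,-0.15,0,255]]]'
```

```text
t: 42.68
ee_pos: [0.5742, -0.2392, 0.0331]
orientation: [[0.9, 0.435, 0.001], [0.435, -0.9, -0.0], [0.001, 0.001, -1.0]]
force: [-0.5, -0.3, -1.5]
gripper_width: 0.016
t: 43.05
ee_pos: [0.5738, -0.2391, 0.0311]
orientation: [[0.9, 0.435, 0.0], [0.435, -0.9, -0.0], [0.0, 0.0, -1.0]]
force: [0.6, 0.5, -1.7]
gripper_width: 0.0161
```

```bash
python3 -m pendant '[[[0,0,-0.1,0,255],[0,0,-0.1,0,255]]]'
```

```text
t: 43.3
ee_pos: [0.5742, -0.2395, 0.0307]
orientation: [[0.9, 0.435, 0.001], [0.435, -0.9, -0.001], [0.001, 0.001, -1.0]]
force: [-0.8, -0.7, 4.8]
gripper_width: 0.0164
```

```bash
python3 -m pendant '[[[0,0,0.03,0,255],[0,0,0.03,0,255],[0,0,0.03,0,255]]]' 20; python3 -m pendant '[[[0,0,0,0,200],[0,0,0,0,150],[0,0,0,0,100],[0,0,0,0,50],[0,0,0,0,0],[0,0,0,0,0],[0,0,0,0,0]]]'; python3 -m pendant '[[[0,0,1,0,0],[0,0,3,0,0],[0,0,6,0,0],[0,0,10,0,0],[0,0,15,0,0],[0,0,20,0,0],[0,0,20,0,0],[0,0,20,0,0]]]'; python3 look.py h scene,180,170,60,60,10
```

```text
t: 43.68
ee_pos: [0.5742, -0.2395, 0.0307]
orientation: [[0.9, 0.435, 0.001], [0.435, -0.9, -0.001], [0.001, 0.001, -1.0]]
force: [0.2, -1.4, 4.6]
gripper_width: 0.0162
t: 44.55
ee_pos: [0.5737, -0.239, 0.0303]
orientation: [[0.9, 0.435, -0.0], [0.435, -0.9, -0.0], [-0.0, 0.0, -1.0]]
force: [0.3, 1.0, -0.2]
gripper_width: 0.0851
t: 45.55
ee_pos: [0.5735, -0.239, 0.2311]
orientation: [[0.9, 0.435, 0.001], [0.435, -0.9, -0.0], [0.001, 0.001, -1.0]]
force: [-0.4, -0.1, 0.2]
gripper_width: 0.0854
45.6 [ 0.573  -0.2388  0.23  ] [-0.04  0.2  -0.39] 0.0848263464205804 25.8
```

View pics/scene_h.png

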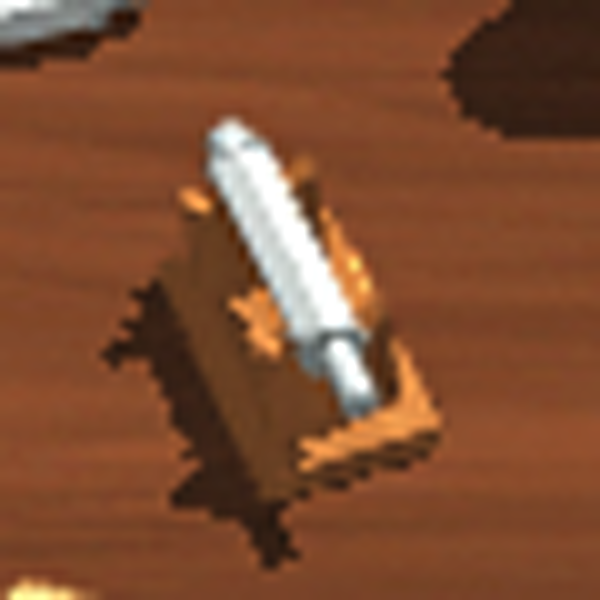

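```bash
python3 -c "
from rig import job
print(job.job_done())"
```

```text
the job is handed in; nothing more can be done
None
```

I checked the bore with both ends of the gauge, put the gauge back in its rest, and handed the job in at 45.6 s of the 72 s allowed.

- **Go end:** The camera estimate of the bore was about 2 mm off sideways, so I found it by touch. The go end then slid in freely. The collar stopped 25.8 mm past the point where the tip had met the face, against a nominal 26 mm. I pressed it there with about 7 N and drew it out.
- **No-go end:** I turned the gauge end for end in front of the last. I centred the nose by feeling the bore walls on all four sides, which matched the go-end centre to about 0.3 mm. I then held a push that read 6.7–8.4 N (average about 7.5 N) for roughly 2.5 s. The gauge did not advance and sideways force stayed near zero, so the no-go end did not enter.
- **Forces:** I read the force only at the end of each move. The highest reading was about 8.4 N, well under the 30 N limit.
- **Return:** The gauge touched down in both notches at the height it was picked up from, and I opened the gripper and raised it clear. The final scene picture shows it level in the rest, looking the same as at the start.
- **Other things on the bench:** I moved nothing else knowingly, but I did not check the rest of the bench in the last picture.

The no-go end stopped about 1 mm earlier than I had predicted from the camera. I put this down to my estimate of where along its length the gripper held the gauge.

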